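Dial open the sample safe

TASK

Unlock the small blue sample safe by its combination: turn the dial right (clockwise from above) until the single red pip stands at the white index line, left to the two yellow pips, then right again to the three green pips, resting about half a second on each and not pressing down yet. From the green pips press the dial down lightly and keep turning slowly right, feeling for the place up to about 45 degrees further on where it drops in; push it fully in, never pressing with more than about 18 N nor twisting against a stop with more than about 0.3 N m. Then slide the hatch beside it fully open, leaving the samples inside and the things standing round the safe where they are.

Things in the scene. Friction and masses are not known exactly. Their poses are not given: they have to be found in the camera images.
- safe: blue steel sample safe, 150 (x) x 260 (y) x 90 mm high, fixed to the bench; origin at the centre of its underside, its z up, its -x side the front. The dial stands on the deck of its right half (-y), axis upright at (0, -65) mm in the safe's frame; the aluminium hatch covers the well in its left half (+y).
- index (a point): outer part of the white index line on the dark bezel at the far (+x) side of the dial, 48 mm from the dial's axis, 97 mm above the bench; 13 mm long, pointing at the axis.
- dial_grip (a point): point on the dial's axis at which to grip it, 137 mm above the bench while the dial is up; moves and turns with the knob, its x along the bar. The knob's upright grey bar is 50 mm long (x), 12 mm thick (y), from 23 mm below to 13 mm above this point; it stands on a round black skirt, 72 mm across, whose top is 23 mm below this point. A short white line on top marks the bar's +x end.
- red_pip (a point): the single red pip on the knob's skirt, 30 mm from the axis, turning with the knob. Seen from above, counter-clockwise from the bar's +x end: three green pips at 0, the red pip at +0.7 rad, two yellow pips at -0.7 rad; white ticks every 15 degrees.
- dial (a joint): turn of the lock wheel, rad, positive left (counter-clockwise from above), range -1.0 to 1.0; 0 = green pips at the index, -0.7 = red pip, 0.7 = yellow pips. Stays where it is left (friction 0.03 N m, about 0.015 per N of press more). The hidden drop-in place differs each time: its middle lies between -0.74 and -0.16, and it takes the dial within about 0.04 rad of that.
- lock_drop (a joint): how far the dial has dropped into the lock, m: 0 up, 0.008 fully in. Moving it takes about 3 N and it stays where left; outside the drop-in place it stops within 1 mm. The knob sinks with it. Once dropped in by 2 mm or more the wheel is caught: it turns only about 0.04 rad either way. The hatch is free from 0.0065.
- knob_press (a joint): spring travel of the knob under downward load, m: 4 N per mm, 0 unloaded; the knob sinks by this too. More than 0.005 (20 N) counts as forcing. The spring pushes the dial into the drop-in place by itself when the knob is held down and turned onto it.
- knob_twist (a joint): twist of the knob against the wheel in its sprung clutch, rad, positive counter-clockwise: 6 N m per rad, 0 unloaded. More than 0.06 either way (0.36 N m) counts as forcing.
- hatch (a joint): travel of the sliding hatch, m, along the safe's +y (to the left): 0 shut, 0.070 fully open; friction about 1.5 N, stays where it is left; blocked after 1.5 mm while the lock is not dropped in.
- hatch_grip (a point): middle of the grip of the hatch's upright black bar, 115 mm above the bench; the bar is 50 mm long (safe's x), 12 mm thick (y), from 23 mm below (the hatch plate's top) to 14 mm above this point. At (0, 66) mm in the safe's frame while shut.
- cup_a: lidded sample cup, red lid, 41 mm across, 59 mm high, standing loose in the well under the hatch, on its floor 5 mm above the bench; origin at its underside
- cup_b: like cup_a, beside it in the well
- dropper: brown dropper bottle, 36 mm across, 85 mm high, loose on the bench to the right of the safe; origin at its underside
- cup_c: lidded sample cup, red lid, 41 mm across, 59 mm high, loose on the bench in front of the safe; origin at its underside
- petri: round petri dish, 60 mm across, 14 mm high, loose on the bench in front of the safe; origin at its underside

How it is judged:
On the way, in this order (a step that is already met when the one before it is completed fails the run):
1. the red pip stands at the index (within 0.1 rad), dial not dropped (value of joint dial between -0.8 and -0.6 rad and value of joint lock_drop below 0.003 m), for 0.3 s.
2. then the yellow pips stand at the index (within 0.1 rad), dial not dropped (value of joint dial between 0.6 and 0.8 rad and value of joint lock_drop below 0.003 m), for 0.3 s.
3. then the green pips stand at the index (within 0.1 rad), dial not dropped, hatch shut (value of joint dial between -0.1 and 0.1 rad and value of joint lock_drop below 0.003 m and value of joint hatch below 0.005 m), for 0.3 s.
4. then the dial is fully dropped in, the hatch still shut (value of joint lock_drop above 0.0068 m and value of joint hatch below 0.005 m), for 0.1 s.
At the end, for the whole second after the job is handed in: the dial is dropped in (at least 6.5 mm), the hatch is open by 60 mm or more of its 70 mm and at rest (value of joint lock_drop above 0.0065 m and value of joint hatch between 0.06 and 0.075 m and velocity of joint hatch below 0.01 m/s); the robot touches nothing.
It fails at once if the dial is pressed down with more than 20 N (knob_press over 5 mm) (value of joint knob_press above 0.005 m).
It fails at once if the dial is twisted against its stop with more than 0.36 N m (knob_twist over 0.06 rad) (value of joint knob_twist above 0.06 rad or value of joint knob_twist below -0.06 rad).
It fails at once if a sample inside is moved more than 20 mm (distance of any of cup_a, cup_b from where it was at the start of the episode above 0.02 m).
It fails at once if a thing beside the safe is moved more than 25 mm (distance of any of dropper, cup_c, petri from where it was at the start of the episode above 0.025 m).
It also fails if it takes over 72 s, if anything falls off the work surface, if the arm or the gripper's body presses on something with over 40 N, if the wrist force passes 120 N, or if a joint passes its speed limit or range.

ROBOT

A 7-joint arm with a two-finger parallel gripper is mounted at the origin on a cart in front of the work surface, level with it; the furniture and walls round the work are solid. World frame = base frame: x ahead of the robot, y to its left, z up, the work surface at z = 0. Lengths are in m, angles in rad, forces in N, time in s.
With the tool pointing down it reaches from about 0.4 to 0.925 m from the base axis. Payload 4.1 kg.
Tool frame: the origin (TCP) lies midway between the tips of the shut fingers; the grasp point (between the pads) lies 19 mm behind it (env.hold_point_z is the distance from the TCP to the grasp point, in m); z points along the fingers, y is the line along which they close (so a half turn about z gives the same grasp; the last joint's range is limited). The gripper opens to 85 mm and grips with 20 to 120 N. Pads are 22 mm wide; open, the fingers measure 114 mm over their backs; the gripper's body (76 mm by 85 mm) begins 54 mm behind the grasp point. The pads swing forward as they close: fully open they stand 13 mm farther back than shut.
Start: joints at [1.178, 0.398, 0.045, 1.537, -0.019, 1.207, -0.051], TCP at [0.188, -0.622, 0.198] pointing down, gripper open.
Joint ranges: [-2.82, 2.82], [-0.49, 2.23], [-1.37, 1.46], [0, 2.46], [-1.36, 4.5], [0.23, 2], [-2.94, 2.94]. Speed limits (rad/s): [2.57, 2.57, 3.14, 3.14, 3.14, 3.14, 3.14].

INTERFACE

Orientations are given as a unit quaternion [w, x, y, z].
In Python, from cell import get_obs, cams, ticket, env gives the robot as it stands.
- The arm moves only by the shell command python3 -m handwheel 'ROWS' [FORCE]. ROWS is JSON, a list of rows, each a list of 7 numbers: the shift along the tool's x, y, z in mm, then the turn, a rotation vector about the tool's x, y, z in degrees, then the opening in per cent of the stroke, from 0 (shut) to 100 (fully open). In form: [[tx, ty, tz, wx, wy, wz, claw], ...]. A call has exactly 10 rows; each row shifts and turns the commanded pose from where the row before left it, along the tool's axes as they then stand; what a row does not reach is not made up. A row lasts 1/8 s, in which the tool goes at most 62.5 mm and 10.7 degrees, less where a joint would pass 70% of its speed; a pose out of reach is approached as far as the arm can. A call is refused whole if a number of a shift passes 62.5 or a number of a turn 10.7, either way. A call with a gripper value outside its range is refused whole. The fingers move at their own pace and stop on an object; FORCE is the grip in N (left out, the last holds). Time passes only in rows, so rows that do not move let the fingers close, or fill a call up. It gives the time, the measured TCP pose, the force, the opening and the grip force at its end, in the units of the state.
- get_obs(): the state, without advancing time (a new reading comes with each control period).
- cams.get_image(name): name is "scene" or "side" or "wrist"; returns the picture (400x640x3 uint8, red, green, blue); there is no depth.
- cams.camera_model(name): a dict with "intrinsics" (3x3 intrinsics, pixels), "world_to_cam" (4x4, takes a point from world to camera coordinates). Camera axes: x right, y down, z forward; pixel columns grow to the right and rows downward; lengths in m; the calibration is good to about 2 mm. A picture is of the moment at which its call begins: read the wrist's pose just before it. camera_model takes no time and is no camera call; for the wrist camera it gives the pose at the moment of the call.
- ticket.finish_job(): hands the job in; it is judged then, once.
The state is a dict: "t": time; "joint_pos": joint angles; "joint_vel": joint speeds; "joint_efforts": joint torques, N m; "ee_pos": TCP position; "eef_rot": TCP orientation; "ft_force": force on the tool from outside, world axes, zero at the start; "moment": the same for the moment, N m; "gripper_width": opening from 0.0 (shut) to 1.0 (fully open); "gripper_force": force on a finger pad.
Only numpy, scipy, OpenCV 4.12 (cv2) and the standard library are available. Lean on these libraries where they do the work, as an engineer would, in place of code of your own. Each camera call takes 0.05 s, during which the arm holds its last target. There are 200 camera calls.

## Working session

There is one attempt and no reset: what is moved stays moved. The work goes in short steps, Python scripts to look and compute and a shell command to move; the robot and the scene stay as the last step left them, time stands still between calls to the robot, and variables do not carry over. Pictures are saved under pics/ and viewed, at most 10 in all, crops included, and the job is handed in when it is done.

```bash
mkdir -p pics; ls
python3 - <<'E'
from cell import get_obs,cams,env
import cv2,numpy as np
o=get_obs();print(o['t'],o['ee_pos'],o['eef_rot'],o['gripper_width'],env.hold_point_z)
for n in('scene','side'):
    im=cams.get_image(n);cv2.imwrite(f'pics/{n}0.png',im[:,:,::-1]);m=cams.camera_model(n);print(n,np.round(m['intrinsics'],1).tolist(),np.round(m['world_to_cam'],3).tolist())
E
```

```text
pics
0.0 [ 0.18802722 -0.62146624  0.19733448] [-9.69227670e-04  9.89220117e-01  1.46432815e-01 -2.27196083e-04] 1.0014966356116006 0.0187
scene [[495.6, 0.0, 328.2], [0.0, 495.6, 197.3], [0.0, 0.0, 1.0]] [[-0.669, -0.743, -0.022, 0.331], [-0.376, 0.364, -0.852, 0.273], [0.641, -0.562, -0.523, 0.689], [0.0, 0.0, 0.0, 1.0]]
side [[389.5, 0.0, 323.7], [0.0, 389.5, 196.6], [0.0, 0.0, 1.0]] [[0.817, -0.576, -0.018, -0.386], [-0.279, -0.368, -0.887, 0.239], [0.504, 0.73, -0.461, 0.656], [0.0, 0.0, 0.0, 1.0]]
```

View pics/scene0.png

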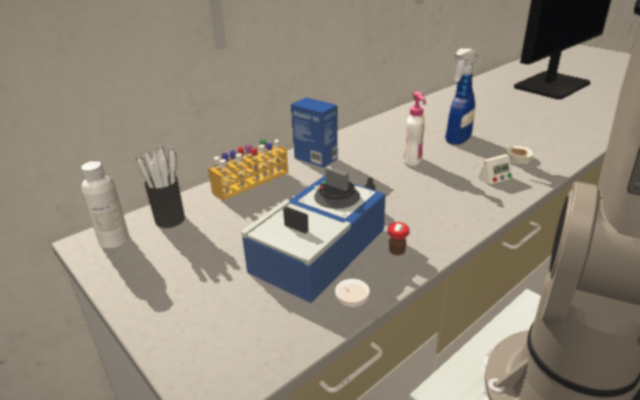

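View pics/side0.png

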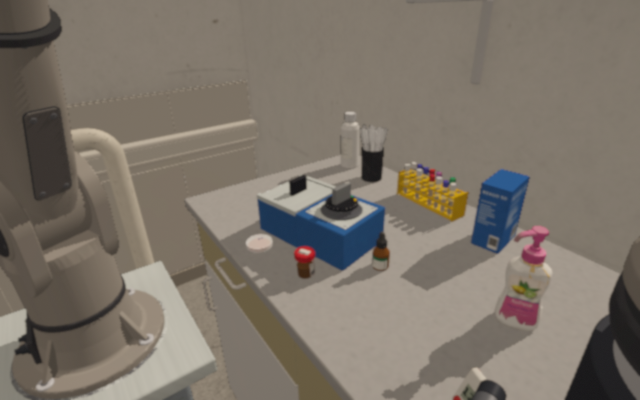

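The scene view shows the knob's bar top at about (338,178) and the hatch bar at (296,218). In the side view they are at (342,192) and (298,184). The safe, cup, petri dish and dropper are visible in both.

```bash
cat > h.py <<'E'
import numpy as np,cv2
from cell import get_obs,cams,env
from scipy.spatial.transform import Rotation as R
def plane(m,uv,z):
    K,T=m['intrinsics'],np.asarray(m['world_to_cam']);c=-T[:3,:3].T@T[:3,3]
    d=T[:3,:3].T@np.linalg.inv(K)@np.array([*uv,1.]);return c+d*(z-c[2])/d[2]
def tri(ma,a,mb,b):
    P=lambda m:np.asarray(m['intrinsics'])@np.asarray(m['world_to_cam'])[:3]
    x=cv2.triangulatePoints(P(ma),P(mb),np.array(a,float),np.array(b,float));return (x[:3]/x[3]).ravel()
def rot(): 
    q=np.array(get_obs()['eef_rot']);return R.from_quat(q[[1,2,3,0]])
def proj(m,p):
    x=np.asarray(m['intrinsics'])@(np.asarray(m['world_to_cam'])@np.append(p,1))[:3];return x[:2]/x[2]
E
python3 - <<'E'
from h import *
s,d=cams.camera_model('scene'),cams.camera_model('side')
for n,a,b in(('knob',(338,178),(342,193)),('hatch',(296,218),(298,184)),('cup',(399,229),(305,254)),('petri',(352,292),(259,242)),('drop',(370,182),(382,240))):
    print(n,tri(s,a,d,b).round(3))
# deck corners of safe
for uv in((246,236),(318,262),(386,191),(330,176)):print('scene deck',plane(s,uv,.09).round(3))
for uv in((259,192),(341,236),(384,207)):print('side deck',plane(d,uv,.09).round(3))
print(rot().as_matrix().round(3));w=cams.camera_model('wrist');T=np.array(w['world_to_cam']);print((-T[:3,:3].T@T[:3,3]).round(3),T[:3,:3].round(3),w['intrinsics'])
E
```

```text
knob [ 0.499 -0.032  0.132]
hatch [0.469 0.097 0.113]
cup [ 0.375 -0.074  0.053]
petri [0.347 0.079 0.009]
drop [ 0.517 -0.143  0.069]
scene deck [0.512 0.176 0.09 ]
scene deck [0.371 0.132 0.09 ]
scene deck [ 0.446 -0.114  0.09 ]
scene deck [ 0.57  -0.075  0.09 ]
side deck [0.398 0.16  0.09 ]
side deck [ 0.439 -0.109  0.09 ]
side deck [ 0.584 -0.074  0.09 ]
[[ 0.957  0.29  -0.001]
 [ 0.29  -0.957  0.002]
 [-0.    -0.002 -1.   ]]
[ 0.257 -0.602  0.373] [[ 0.29  -0.957 -0.002]
 [-0.92  -0.279  0.276]
 [-0.265 -0.078 -0.961]] [[358.40428309   0.         321.69320714]
 [  0.         358.40428309 198.81145514]
 [  0.           0.           1.        ]]
```

```bash
python3 -m handwheel '[[10,-10,-40,0,0,0,100],[30,-30,-40,0,0,0,100],[38,-40,-20,0,0,0,100],[38,-40,0,0,0,0,100],[38,-40,0,0,0,0,100],[38,-40,0,0,0,0,100],[38,-40,0,0,0,0,100],[38,-40,0,0,0,0,100],[38,-40,0,0,0,0,100],[38,-40,0,0,0,0,100]]' 30
python3 -m handwheel '[[38,-40,0,0,0,0,100],[30,-40,0,0,0,0,100],[20,-30,0,0,0,0,100],[0,0,0,0,0,0,100],[0,0,0,0,0,0,100],[0,0,0,0,0,0,100],[0,0,0,0,0,0,100],[0,0,0,0,0,0,100],[0,0,0,0,0,0,100],[0,0,0,0,0,0,100]]'
python3 - <<'E'
from h import *
o=get_obs();print(o['t'],o['ee_pos'],o['ft_force'])
im=cams.get_image('wrist');cv2.imwrite('pics/w1.png',im[:,:,::-1])
E
```

```text
t: 1.35
ee_pos: [0.4135, -0.1762, 0.2982]
eef_rot: [0.0, 0.989, 0.146, -0.0]
ft_force: [1.6, -0.5, -0.0]
gripper_width: 0.997
gripper_force: 0.0
t: 2.6
ee_pos: [0.4656, -0.0472, 0.2984]
eef_rot: [0.0, 0.989, 0.146, 0.0]
ft_force: [0.6, -0.0, -0.2]
gripper_width: 0.999
gripper_force: 0.0
2.6 [ 0.46560257 -0.04721795  0.29840764] [ 0.57925164 -0.04791314 -0.19817923]
```

View pics/w1.png

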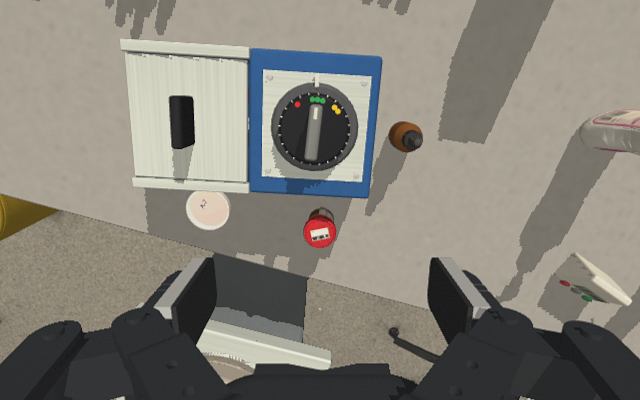

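The wrist view shows the dial at about (314,125), with green pips at (317,100), red at (297,105) and yellow at (336,109). The index line is at (317,80), the hatch bar at (182,122), the cup in front at (320,230) and the dropper at (405,137).

```bash
python3 - <<'E'
from h import *
im=cv2.imread('pics/w1.png');m=cams.camera_model('wrist')
hsv=cv2.cvtColor(im,cv2.COLOR_BGR2HSV);H,S,V=cv2.split(hsv)
def cen(mask,x0,y0,x1,y1):
    k=np.zeros_like(mask);k[y0:y1,x0:x1]=mask[y0:y1,x0:x1];v,u=np.nonzero(k);return np.array([u.mean(),v.mean()]),len(u)
box=(275,88,355,120);P={}
for n,h in(('red',(H<8)|(H>172)),('grn',(H>45)&(H<85)),('yel',(H>18)&(H<35))):
    c,k=cen(h&(S>120)&(V>70),*box);P[n]=plane(m,c,.114)[:2];print(n,c,k,P[n].round(4))
# circle centre from three pips (radius 30)
A=np.array([2*(P['red']-P['grn']),2*(P['yel']-P['grn'])]);b=[P['red']@P['red']-P['grn']@P['grn'],P['yel']@P['yel']-P['grn']@P['grn']]
c=np.linalg.solve(A,b);print('centre by pips',c,np.linalg.norm(P['grn']-c))
# skirt ring: dark blob at z .114
dk=((V<75)).astype(np.uint8);k=np.zeros_like(dk);k[78:172,268:360]=dk[78:172,268:360]
cs,_=cv2.findContours(k,cv2.RETR_EXTERNAL,cv2.CHAIN_APPROX_NONE);q=max(cs,key=cv2.contourArea)
w=np.array([plane(m,p[0],.105)[:2] for p in q]);cc,r=cv2.minEnclosingCircle(w.astype(np.float32));print('dark circle',cc,r)
for n,uv,z in(('line top out',(316,109),.15),('line top in',(316,120),.15),('bar near',(312,160),.114),('index',(317,81),.097),('FR',(382,58),.09),('NR',(370,198),.09),('FL',(250,47),.09),('NL',(250,192),.09),('hatchtop far',(182,96),.129),('hatchtop near',(181,149),.129)):print(n,plane(m,uv,z).round(4))
hb=(V<60).astype(np.uint8);k=np.zeros_like(hb);k[85:180,165:200]=hb[85:180,165:200];print('hatchbb',cv2.boundingRect(k))
E
python3 - <<'E'
import cv2
im=cv2.imread('pics/w1.png')[40:205,110:390];cv2.imwrite('pics/w1c.png',cv2.resize(im,None,fx=2.85,fy=2.85,interpolation=cv2.INTER_CUBIC))
E
```

```text
red [297.17142857 104.        ] 35 [ 0.5197 -0.0065]
grn [317.16666667  99.48717949] 78 [ 0.5294 -0.0239]
yel [335.84126984 108.98412698] 63 [ 0.5261 -0.0439]
centre by pips [ 0.49939311 -0.02923495] 0.030492711374572313
dark circle (0.500133216381073, -0.02896730974316597) 0.04320317134261131
line top out [ 0.5219 -0.0256  0.15  ]
line top in [ 0.5128 -0.0283  0.15  ]
bar near [ 0.4713 -0.0358  0.114 ]
index [ 0.5462 -0.0185  0.097 ]
FR [ 0.5863 -0.0743  0.09  ]
NR [ 0.4449 -0.1103  0.09  ]
FL [0.5579 0.0546 0.09  ]
NL [0.4129 0.0193 0.09  ]
hatchtop far [0.4963 0.0965 0.129 ]
hatchtop near [0.4476 0.0883 0.129 ]
hatchbb (170, 96, 25, 53)
```

View pics/w1c.png

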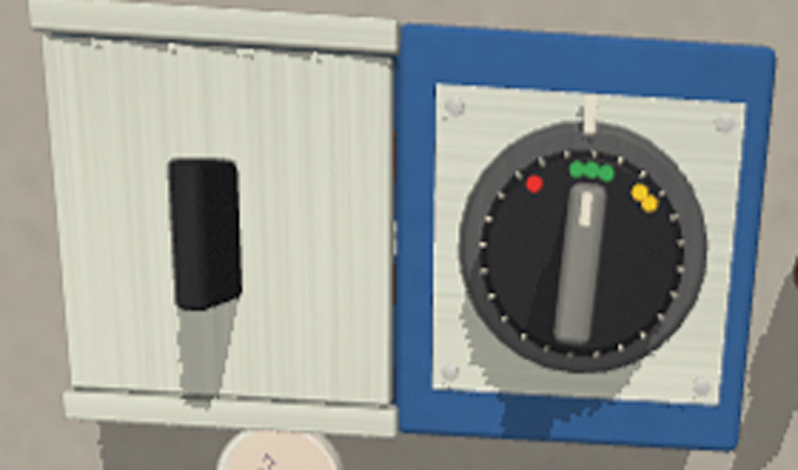

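```bash
python3 -m handwheel '[[15,-3,20,0,0,3,60],[15,-3,30,0,0,4,60],[8,-1,30,0,0,0,60],[0,0,20,0,0,0,60],[0,0,8,0,0,0,60],[0,0,0,0,0,0,60],[0,0,0,0,0,0,60],[0,0,0,0,0,0,60],[0,0,0,0,0,0,60],[0,0,0,0,0,0,60]]' 40
python3 - <<'E'
from h import *
o=get_obs();print(o['t'],o['ee_pos'],o['ft_force'],rot().as_matrix()[:,0])
im=cams.get_image('wrist');cv2.imwrite('pics/w2.png',im[:,:,::-1])
E
```

```text
t: 3.9
ee_pos: [0.5008, -0.0312, 0.1906]
eef_rot: [0.0, 0.996, 0.086, 0.0]
ft_force: [0.1, 0.1, 0.4]
gripper_width: 0.603
gripper_force: 0.0
3.9 [ 0.50076785 -0.03117653  0.19061239] [0.09049817 0.14056633 0.42735469] [9.85310656e-01 1.70771048e-01 4.01089089e-04]
```

View pics/w2.png

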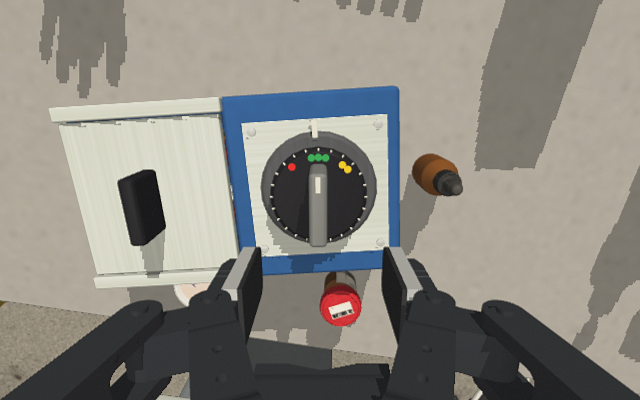

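The wrist view shows the bar upright in the picture at column 318, in line with the tool and about 2 mm left of centre. I'll correct that, descend and grip.

```bash
python3 -m handwheel '[[-1,-2,20,0,0,0,60],[0,0,20,0,0,0,60],[0,0,20,0,0,0,60],[0,0,12,0,0,0,60],[0,0,0,0,0,0,50],[0,0,0,0,0,0,0],[0,0,0,0,0,0,0],[0,0,0,0,0,0,0],[0,0,0,0,0,0,0],[0,0,0,0,0,0,0]]' 40
python3 - <<'E'
from h import *
o=get_obs();print(o['moment'],o['gripper_width'],np.array(o['joint_pos']).round(2))
E
```

```text
t: 5.2
ee_pos: [0.4994, -0.0293, 0.1184]
eef_rot: [0.0, 0.996, 0.086, 0.0]
ft_force: [0.1, 0.2, 0.4]
gripper_width: 0.002
gripper_force: 0.0
[0.02402122 0.01670522 0.00476626] 0.00233026083554934 [ 0.43  0.24 -0.52  1.97  0.15  0.97 -1.56]
```

Run:
```python
from h import *
o=get_obs();print(o['gripper_width'],o['gripper_force'])
im=cams.get_image('wrist');print(get_obs()['gripper_width'])
s=cams.get_image('side')[130:270,230:430]
cv2.imwrite('pics/c3.png',np.hstack([cv2.resize(im[60:400,150:500],(400,388)),cv2.resize(s,(400,388))])[:,:,::-1])
```

```text
0.00233026083554934 0.0
-0.0029390468515269057
```

View pics/c3.png

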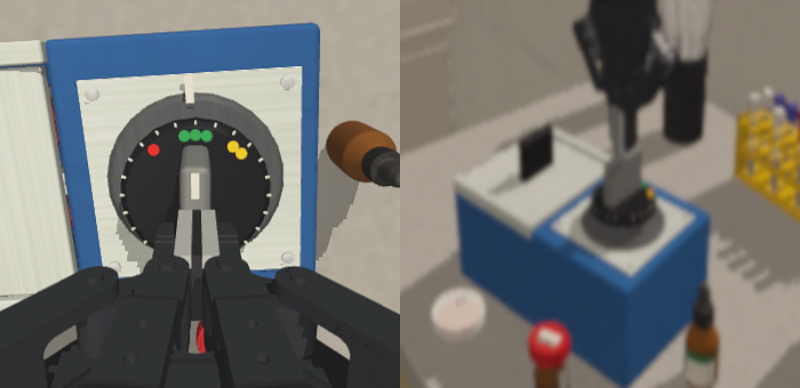

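The wrist crop shows the fingers shut over the bar's near half. In the side crop the bar seems to stand in front of the fingers, and the opening reads about 0. I'll check this against projections.

Run:
```python
from h import *
o=get_obs();p=np.array(o['ee_pos']);d=cams.camera_model('side');w=cams.camera_model('wrist')
cr=lambda q:(400+(q[0]-230)*2,(q[1]-130)*388/140); cw=lambda q:((q[0]-150)*400/350,(q[1]-60)*388/340)
a=np.radians(10)
for n,q in(('tcp',p),('grasp',p+[0,0,.019]),('bar top centre',[.4995,-.029,.150]),('bar top far',[.4995+.025*np.cos(a),-.029+.025*np.sin(a),.15]),('bar top near',[.4995-.025*np.cos(a),-.029-.025*np.sin(a),.15]),('skirt c',[.4995,-.029,.114]),('index',[.546,-.018,.097]),('safe FR',[.5863,-.0743,.09])):
    print(n,np.round(cr(proj(d,q))),np.round(cw(proj(w,q))))
print(o['joint_efforts'],o['ft_force'],o['gripper_width'])
```

```text
tcp [622. 191.] [195. 202.]
grasp [622. 169.] [195. 219.]
bar top centre [622. 154.] [194. 232.]
bar top far [638. 144.] [194. 171.]
bar top near [605. 165.] [194. 289.]
skirt c [622. 196.] [194. 198.]
index [649. 193.] [188.  92.]
safe FR [710. 213.] [320.  26.]
[ 1.32810110e-03 -3.35133147e+01 -2.52380155e+00 -2.21832490e+01
  1.04010146e-02  6.51429345e-04  4.95236952e-05] [-0.54816944  0.5792281   0.20154766] -0.0008936975676242957
```

Run:
```python
from h import *
im=cams.get_image('wrist')[180:330,270:380]
s=cams.get_image('side')[120:220,300:380]
cv2.imwrite('pics/c4.png',np.hstack([cv2.resize(im,(396,540),interpolation=2),cv2.resize(s,(404,540),interpolation=2)])[:,:,::-1])
```

```text
(no output)
```

View pics/c4.png

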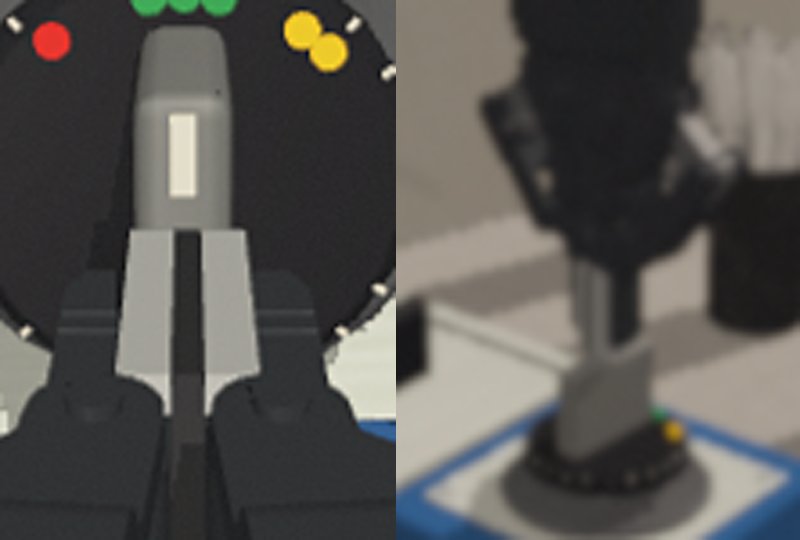

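The zoomed view shows the pads fully shut and visually inside the bar, with no contact force. I'll reopen and close gradually, watching for contact.

```bash
python3 -m handwheel '[[0,0,0,0,0,0,40],[0,0,0,0,0,0,40],[0,0,0,0,0,0,40],[0,0,0,0,0,0,30],[0,0,0,0,0,0,25],[0,0,0,0,0,0,20],[0,0,0,0,0,0,16],[0,0,0,0,0,0,13],[0,0,0,0,0,0,10],[0,0,0,0,0,0,8]]' 40; python3 -c "
from h import *
o=get_obs();print(o['gripper_width'],o['gripper_force'],o['ft_force'],o['moment'])"
```

```text
t: 6.65
ee_pos: [0.4993, -0.0293, 0.1184]
eef_rot: [0.0, 0.996, 0.086, 0.0]
ft_force: [0.0, 0.3, 1.3]
gripper_width: 0.083
gripper_force: 0.0
0.08261033032329837 0.0 [0.03436234 0.28769577 1.26499485] [ 0.021485   -0.03243932  0.03442177]
```

```bash
cat >> h.py <<'E'
def dial():
    m=cams.camera_model('wrist');im=cams.get_image('wrist');H,S,V=cv2.split(cv2.cvtColor(im,cv2.COLOR_RGB2HSV));c=np.array([.4995,-.029])
    for n,h,off in(('red',(H<6)|(H>174),40.1),('grn',(H>45)&(H<85),0),('yel',(H>20)&(H<35),-40.1)):
        k=(h&(S>120)&(V>70)).astype(np.uint8);N,L,st,ce=cv2.connectedComponentsWithStats(k)
        q=[plane(m,ce[i],.114)[:2]-c for i in range(1,N) if st[i,4]>6];q=[x for x in q if 0.026<np.linalg.norm(x)<0.034]
        if q: print(n,[round(float(np.degrees(np.arctan2(x[1],x[0])))-off,1) for x in q])
E
python3 -c "
from h import *
dial()"
python3 -m handwheel '[[0,0,0,0,0,0,0],[0,0,0,0,0,0,0],[0,0,0,0,0,0,0],[0,0,0,0,0,2,0],[0,0,0,0,0,2,0],[0,0,0,0,0,2,0],[0,0,0,0,0,2,0],[0,0,0,0,0,0,0],[0,0,0,0,0,0,0],[0,0,0,0,0,0,0]]' 40; python3 -c "
from h import *
dial();o=get_obs();print(o['gripper_width'],o['gripper_force'],o['moment'])"
```

```text
red [8.2]
grn [9.3]
yel [10.6]
t: 7.95
ee_pos: [0.4993, -0.0293, 0.1184]
eef_rot: [0.0, 1.0, 0.016, -0.0]
ft_force: [0.3, 1.7, -0.8]
gripper_width: 0.004
gripper_force: 0.0
red [8.2]
grn [9.2]
yel [10.8]
-0.0011319771274591235 0.0 [0.03327463 0.03040887 0.00301345]
```

The knob did not turn, so nothing is gripped. The pads end in a straight line at the bar's top, so the true fingertips may be higher than the reported TCP. I'll raise the arm and measure the tip by differencing two side pictures.

```bash
python3 - <<'E'
from h import *
p=np.array(get_obs()['ee_pos']);M=rot().as_matrix();w=cams.camera_model('wrist')
for z in(0,-.019,-.032):print(z,[proj(w,p+M@np.array([x,0,z])).round().tolist() for x in(-.011,0,.011)])
E
python3 -m handwheel '[[0,0,-30,0,0,0,0],[0,0,-40,0,0,0,0],[0,0,-30,0,0,0,0],[0,0,0,0,0,0,0],[0,0,0,0,0,0,0],[0,0,0,0,0,0,0],[0,0,0,0,0,0,0],[0,0,0,0,0,0,0],[0,0,0,0,0,0,0],[0,0,0,0,0,0,0]]' 40
python3 - <<'E'
from h import *
p=np.array(get_obs()['ee_pos']);d=cams.camera_model('side');u=proj(d,p)
print('tcp',p,u,'32 up',proj(d,p+[0,0,.032]),'13up',proj(d,p+[0,0,.013]))
im=cams.get_image('side');x,y=int(u[0]),int(u[1]);c=im[y-50:y+20,x-35:x+35]
cv2.drawMarker(c:=cv2.resize(c,(560,560),interpolation=2),(int((u[0]-x+35)*8),int((u[1]-y+50)*8)),(255,0,0),0,30,2)
cv2.imwrite('pics/c5.png',c[:,:,::-1])
E
```

```text
0 [[321.0, 256.0], [321.0, 237.0], [321.0, 217.0]]
-0.019 [[321.0, 273.0], [321.0, 252.0], [321.0, 231.0]]
-0.032 [[321.0, 287.0], [321.0, 265.0], [321.0, 241.0]]
t: 9.25
ee_pos: [0.4993, -0.0293, 0.2184]
eef_rot: [0.0, 1.0, 0.016, 0.0]
ft_force: [-0.4, -0.1, 0.1]
gripper_width: -0.004
gripper_force: 0.0
tcp [ 0.49933727 -0.02930352  0.21836094] [341.08173721 155.09528904] 32 up [341.12164336 139.95276043] 13up [341.09776667 149.01285292]
```

View pics/c5.png

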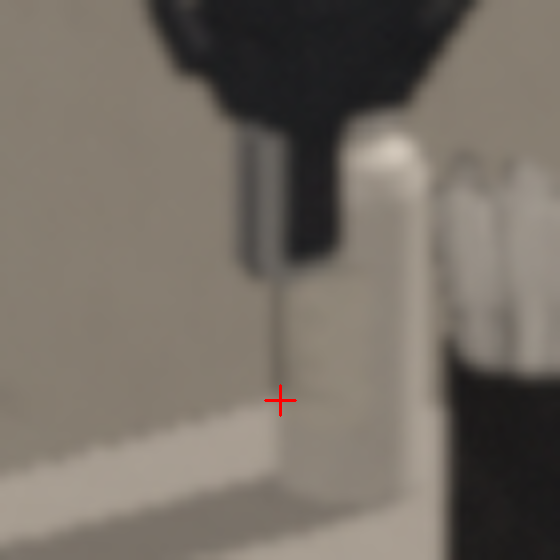

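The side crop shows the fingertip at crop (285,270), about 16 px above the red TCP mark. The real tips are therefore about 34 mm above the reported TCP. I'll go down that much deeper, with the rotation undone.

```bash
python3 -m handwheel '[[0,0,0,0,0,-4,50],[0,0,0,0,0,-4,50],[0,0,20,0,0,0,50],[0,0,35,0,0,0,50],[0,0,35,0,0,0,50],[0,0,25,0,0,0,50],[0,0,10,0,0,0,50],[0,0,5,0,0,0,50],[0,0,0,0,0,0,50],[0,0,0,0,0,0,50]]' 40
python3 -m handwheel '[[0,0,0,0,0,0,0],[0,0,0,0,0,0,0],[0,0,0,0,0,0,0],[0,0,0,0,0,0,0],[0,0,0,0,0,0,0],[0,0,0,0,0,0,0],[0,0,0,0,0,0,0],[0,0,0,0,0,0,0],[0,0,0,0,0,0,0],[0,0,0,0,0,0,0]]' 40
python3 -c "
from h import *
dial();o=get_obs();print(o['gripper_width'],o['gripper_force'],o['moment'],np.array(o['joint_pos']).round(2),rot().as_matrix()[:,0])"
```

```text
t: 10.55
ee_pos: [0.5001, -0.0293, 0.0893]
eef_rot: [0.0, 0.996, 0.086, 0.001]
ft_force: [-0.1, 0.0, -0.4]
gripper_width: 0.502
gripper_force: 0.0
t: 11.8
ee_pos: [0.4995, -0.029, 0.0885]
eef_rot: [-0.0, 0.996, 0.086, 0.0]
ft_force: [0.8, 3.1, 2.8]
gripper_width: 0.134
gripper_force: 43.4
red [7.9]
grn [9.3]
yel [11.0]
0.12744839482404818 43.43522787094116 [ 0.74462053 -0.10713239 -0.03618427] [ 0.41  0.28 -0.51  2.    0.17  0.9  -1.59] [9.85264180e-01 1.71038708e-01 5.05231858e-04]
```

```bash
python3 -m handwheel '[[0,0,0,0,0,3,0],[0,0,0,0,0,6,0],[0,0,0,0,0,7,0],[0,0,0,0,0,7,0],[0,0,0,0,0,7,0],[0,0,0,0,0,4,0],[0,0,0,0,0,2,0],[0,0,0,0,0,0,0],[0,0,0,0,0,0,0],[0,0,0,0,0,0,0]]'
python3 -c "
from h import *
dial();o=get_obs();print(o['gripper_width'],o['gripper_force'],o['moment'],np.array(o['joint_pos']).round(2),rot().as_matrix()[:,0])
print([np.round(proj(cams.camera_model('wrist'),q)) for q in ([.546,-.018,.097],[.539,-.020,.097])])"
```

```text
t: 13.1
ee_pos: [0.4994, -0.0291, 0.0884]
eef_rot: [-0.0, 0.974, -0.226, 0.0]
ft_force: [-0.5, 3.6, 2.3]
gripper_width: 0.136
gripper_force: 43.5
red [-26.9]
grn [-25.3]
yel [-23.9]
0.12815306060502696 43.454044461250305 [ 0.91980667 -0.18431781  0.01305641] [ 0.32  0.27 -0.4   2.    0.13  0.9  -2.18] [ 8.97672408e-01 -4.40663415e-01  3.77999749e-05]
[array([258., 171.]), array([269., 182.])]
```

```bash
python3 -m handwheel '[[0,0,0,0,0,0,0],[0,0,0,0,0,0,0],[0,0,0,0,0,-4,0],[0,0,0,0,0,-8,0],[0,0,0,0,0,-9,0],[0,0,0,0,0,-9,0],[0,0,0,0,0,-9,0],[0,0,0,0,0,-9,0],[0,0,0,0,0,-9,0],[0,0,0,0,0,-9,0]]'
python3 -m handwheel '[[0,0,0,0,0,-8,0],[0,0,0,0,0,-4,0],[0,0,0,0,0,-2,0],[0,0,0,0,0,0,0],[0,0,0,0,0,0,0],[0,0,0,0,0,0,0],[0,0,0,0,0,0,0],[0,0,0,0,0,0,0],[0,0,0,0,0,0,0],[0,0,0,0,0,0,0]]'
python3 -c "
from h import *
dial();o=get_obs();print(o['moment'],np.degrees(rot().as_euler('zyx')),np.array(o['joint_pos']).round(2))"
```

```text
t: 14.4
ee_pos: [0.4996, -0.0291, 0.0884]
eef_rot: [-0.0, 0.939, 0.343, 0.0]
ft_force: [0.5, 3.6, 2.5]
gripper_width: 0.131
gripper_force: 43.5
t: 15.65
ee_pos: [0.4996, -0.0291, 0.0885]
eef_rot: [0.0, 0.892, 0.453, 0.0]
ft_force: [1.9, 4.0, 2.0]
gripper_width: 0.136
gripper_force: 43.5
red [51.4]
grn [51.8]
yel [53.4]
[ 1.2117718 -0.3609445 -0.0123057] [-5.38355177e+01  3.42011000e-02 -1.79991496e+02] [ 0.52  0.3  -0.64  1.99  0.23  0.91 -0.87]
```

```bash
python3 -m handwheel '[[0,0,0,0,0,4,0],[0,0,0,0,0,8,0],[0,0,0,0,0,9,0],[0,0,0,0,0,9,0],[0,0,0,0,0,6,0],[0,0,0,0,0,3,0],[0,0,0,0,0,1,0],[0,0,0,0,0,0,0],[0,0,0,0,0,0,0],[0,0,0,0,0,0,0]]'
python3 -m handwheel '[[0,0,0,0,0,0,0],[0,0,0,0,0,0,0],[0,0,0.5,0,0,0,0],[0,0,0.5,0,0,0,0],[0,0,0.5,0,0,0,0],[0,0,0.5,0,0,0,0],[0,0,0.5,0,0,0,0],[0,0,0.5,0,0,0,0],[0,0,0,0,0,0,0],[0,0,0,0,0,0,0]]' 70
python3 -c "
from h import *
dial();o=get_obs();print(o['ee_pos'],o['moment'],o['ft_force'],np.degrees(rot().as_euler('zyx')))"
```

```text
t: 16.95
ee_pos: [0.4995, -0.0292, 0.0885]
eef_rot: [-0.0, 0.993, 0.121, 0.0]
ft_force: [2.6, 4.6, 2.4]
gripper_width: 0.136
gripper_force: 43.4
t: 18.2
ee_pos: [0.4995, -0.0292, 0.0862]
eef_rot: [0.0, 0.993, 0.121, 0.0]
ft_force: [-1.8, 4.5, 7.9]
gripper_width: 0.125
gripper_force: 73.4
red [10.5]
grn [13.2]
yel [16.3]
[ 0.49951562 -0.02917729  0.08617126] [1.22260722 0.07356011 0.01891229] [-0.10421793  4.81207797  8.64436721] [-1.38510539e+01  1.42398617e-02  1.79982974e+02]
```

```bash
python3 -m handwheel '[[0,0,0,0,0,1,0],[0,0,0,0,0,1,0],[0,0,0,0,0,1,0],[0,0,0,0,0,1,0],[0,0,0,0,0,1,0],[0,0,0,0,0,0.5,0],[0,0,0,0,0,0.5,0],[0,0,0,0,0,0.5,0],[0,0,0,0,0,0.5,0],[0,0,0,0,0,0,0]]'
python3 -c "
from h import *
o=get_obs();print(o['moment'][2])"
```

```text
t: 19.5
ee_pos: [0.4995, -0.0292, 0.0861]
eef_rot: [0.0, 0.998, 0.06, 0.0]
ft_force: [-1.2, 4.7, 8.5]
gripper_width: 0.125
gripper_force: 73.5
0.18564023881566571
```

```bash
python3 -m handwheel '[[0,0,0,0,0,0.5,0],[0,0,0,0,0,0.5,0],[0,0,0,0,0,0.5,0],[0,0,0,0,0,0.5,0],[0,0,0,0,0,0.5,0],[0,0,0,0,0,0.5,0],[0,0,0,0,0,0,0],[0,0,0,0,0,0,0],[0,0,0,0,0,0,0],[0,0,0,0,0,0,0]]'
python3 -c "
from h import *
o=get_obs();print(o['moment'][2])"
```

```text
t: 20.75
ee_pos: [0.4995, -0.0292, 0.0861]
eef_rot: [0.0, 0.999, 0.034, 0.0]
ft_force: [-1.2, 4.3, 7.5]
gripper_width: 0.129
gripper_force: 73.5
0.12791728112583872
```

```bash
python3 -m handwheel '[[0,0,0,0,0,0.5,0],[0,0,0,0,0,0.5,0],[0,0,0,0,0,0.5,0],[0,0,0,0,0,0.5,0],[0,0,0,0,0,0.5,0],[0,0,0,0,0,0.5,0],[0,0,0,0,0,0.5,0],[0,0,0,0,0,0.5,0],[0,0,0,0,0,0,0],[0,0,0,0,0,0,0]]'
python3 -c "
from h import *
o=get_obs();print(o['moment'][2])"
```

```text
t: 22.0
ee_pos: [0.4995, -0.0292, 0.0861]
eef_rot: [0.0, 1.0, -0.001, 0.0]
ft_force: [-0.4, 5.5, 8.0]
gripper_width: 0.122
gripper_force: 73.5
0.12469391583302064
```

```bash
python3 -m handwheel '[[0,0,0,0,0,0.5,0],[0,0,0,0,0,0.5,0],[0,0,0,0,0,0.5,0],[0,0,0,0,0,0.5,0],[0,0,0,0,0,0.5,0],[0,0,0,0,0,0.5,0],[0,0,0,0,0,0.5,0],[0,0,0,0,0,0.5,0],[0,0,0,0,0,0,0],[0,0,0,0,0,0,0]]'
python3 -c "
from h import *
o=get_obs();print(o['moment'][2])"
```

```text
t: 23.25
ee_pos: [0.4995, -0.0292, 0.0861]
eef_rot: [0.0, 0.999, -0.036, 0.0]
ft_force: [-1.1, 4.5, 7.8]
gripper_width: 0.126
gripper_force: 73.5
0.1747625323059534
```

Dial is at about -0.31 rad, not dropped yet.

```bash
python3 -m handwheel '[[0,0,0,0,0,0.5,0],[0,0,0,0,0,0.5,0],[0,0,0,0,0,0.5,0],[0,0,0,0,0,0.5,0],[0,0,0,0,0,0.5,0],[0,0,0,0,0,0.5,0],[0,0,0,0,0,0.5,0],[0,0,0,0,0,0.5,0],[0,0,0,0,0,0,0],[0,0,0,0,0,0,0]]'
python3 -c "
from h import *
o=get_obs();print(o['moment'][2])"
```

```text
t: 24.5
ee_pos: [0.4994, -0.0292, 0.0853]
eef_rot: [-0.0, 0.997, -0.071, 0.0]
ft_force: [0.7, 5.5, 3.3]
gripper_width: 0.128
gripper_force: 72.7
-0.025942330596114064
```

It dropped: the upward force fell to 3.3 N and z went down. Now push in gently.

```bash
python3 -m handwheel '[[0,0,0.7,0,0,0,0],[0,0,0.7,0,0,0,0],[0,0,0.7,0,0,0,0],[0,0,0.7,0,0,0,0],[0,0,0.7,0,0,0,0],[0,0,0.7,0,0,0,0],[0,0,0.8,0,0,0,0],[0,0,0,0,0,0,0],[0,0,0,0,0,0,0],[0,0,0,0,0,0,0]]'
python3 -c "
from h import *
o=get_obs();print(o['moment'][2])"
```

```text
t: 25.75
ee_pos: [0.4994, -0.0292, 0.0804]
eef_rot: [-0.0, 0.997, -0.071, 0.0]
ft_force: [2.1, 5.4, 3.4]
gripper_width: 0.121
gripper_force: 72.7
0.026998799975763065
```

```bash
python3 -m handwheel '[[0,0,0.5,0,0,0,0],[0,0,0.5,0,0,0,0],[0,0,0.5,0,0,0,0],[0,0,0.5,0,0,0,0],[0,0,0.5,0,0,0,0],[0,0,0,0,0,0,0],[0,0,0,0,0,0,0],[0,0,0,0,0,0,0],[0,0,0,0,0,0,0],[0,0,0,0,0,0,0]]'
python3 -c "
from h import *
o=get_obs();print(o['moment'][2])"
```

```text
t: 27.0
ee_pos: [0.4996, -0.0292, 0.0787]
eef_rot: [0.0, 0.997, -0.071, 0.0]
ft_force: [-0.9, 5.0, 8.7]
gripper_width: 0.123
gripper_force: 73.5
0.020549392837152687
```

```bash
python3 -m handwheel '[[0,0,-1,0,0,0,0],[0,0,0,0,0,0,50],[0,0,0,0,0,0,50],[0,0,0,0,0,0,50],[0,0,0,0,0,0,50],[0,0,-15,0,0,0,50],[0,0,-30,0,0,0,50],[0,0,-25,0,0,-7,50],[0,0,0,0,0,-8,50],[0,0,0,0,0,-7,50]]' 40
python3 -m handwheel '[[0,-20,0,0,0,0,50],[0,-40,0,0,0,0,50],[0,-40,0,0,0,0,50],[0,-25,0,0,0,0,50],[0,-6,0,0,0,0,50],[0,0,0,0,0,0,50],[0,0,0,0,0,0,50],[0,0,0,0,0,0,50],[0,0,0,0,0,0,50],[0,0,0,0,0,0,50]]'
python3 - <<'E'
from h import *
o=get_obs();print(o['ee_pos'],np.degrees(rot().as_euler('zyx')))
im=cams.get_image('wrist');cv2.imwrite('pics/w6.png',im[:,:,::-1]);w=cams.camera_model('wrist')
p=np.array(o['ee_pos']);M=rot().as_matrix()
for z in(.129,.142):
  for x in(-.025,0,.025):print(z,x,proj(w,np.array([p[0],p[1],z])+M@np.array([x,0,0])).round())
E
```

```text
t: 28.25
ee_pos: [0.5, -0.0294, 0.1505]
eef_rot: [0.0, 0.992, 0.123, 0.001]
ft_force: [-0.4, 0.5, -0.5]
gripper_width: 0.499
gripper_force: 0.0
t: 29.5
ee_pos: [0.468, 0.0976, 0.1488]
eef_rot: [0.0, 0.993, 0.12, -0.0]
ft_force: [-0.4, -0.3, 0.9]
gripper_width: 0.502
gripper_force: 0.0
[0.46803916 0.09762333 0.14881734] [-1.38115564e+01 -6.75810278e-03  1.79992747e+02]
0.129 -0.025 [321. 263.]
0.129 0 [321. 224.]
0.129 0.025 [321. 182.]
0.142 -0.025 [321. 274.]
0.142 0 [321. 232.]
0.142 0.025 [321. 188.]
```

View pics/w6.png

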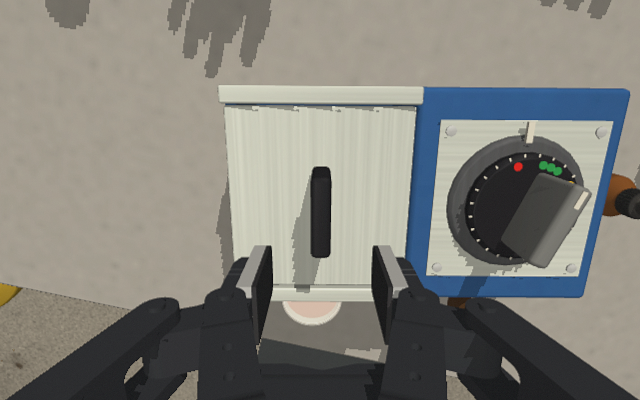

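The wrist view shows the hatch bar upright at column 321, rows 168–257, centred between the fingers. Descend 84 mm and grip.

```bash
python3 -m handwheel '[[0,0,20,0,0,0,50],[0,0,30,0,0,0,50],[0,0,22,0,0,0,50],[0,0,8,0,0,0,50],[0,0,4,0,0,0,50],[0,0,0,0,0,0,50],[0,0,0,0,0,0,0],[0,0,0,0,0,0,0],[0,0,0,0,0,0,0],[0,0,0,0,0,0,0]]' 40
```

```text
t: 30.8
ee_pos: [0.4684, 0.0985, 0.0656]
eef_rot: [-0.0, 0.993, 0.12, 0.001]
ft_force: [-1.7, 2.1, 5.8]
gripper_width: 0.136
gripper_force: 42.6
```

Gripped. Now slide 68 mm to safe +y (tool −y).

```bash
python3 -m handwheel '[[0,-4,0,0,0,0,0],[0,-8,0,0,0,0,0],[0,-10,0,0,0,0,0],[0,-10,0,0,0,0,0],[0,-10,0,0,0,0,0],[0,-10,0,0,0,0,0],[0,-8,0,0,0,0,0],[0,-5,0,0,0,0,0],[0,-2,0,0,0,0,0],[0,0,0,0,0,0,0]]'
```

```text
t: 32.05
ee_pos: [0.4531, 0.1629, 0.0655]
eef_rot: [0.0, 0.993, 0.12, 0.001]
ft_force: [0.0, 0.1, 5.9]
gripper_width: 0.134
gripper_force: 42.6
```

```bash
python3 -m handwheel '[[0,-1,0,0,0,0,0],[0,-1,0,0,0,0,0],[0,0,0,0,0,0,0],[0,0,0,0,0,0,40],[0,0,0,0,0,0,40],[0,0,0,0,0,0,40],[0,0,0,0,0,0,40],[0,0,-15,0,0,0,40],[0,0,-30,0,0,0,40],[0,0,-30,0,0,0,40]]'
python3 -m handwheel '[[0,0,-30,0,0,0,40],[0,0,-30,0,0,0,40],[0,0,0,0,0,0,40],[0,0,0,0,0,0,40],[0,0,0,0,0,0,40],[0,0,0,0,0,0,40],[0,0,0,0,0,0,40],[0,0,0,0,0,0,40],[0,0,0,0,0,0,40],[0,0,0,0,0,0,40]]'
python3 - <<'E'
from h import *
im=cams.get_image('wrist');cv2.imwrite('pics/w7.png',im[:,:,::-1])
E
```

```text
t: 33.3
ee_pos: [0.4516, 0.1651, 0.1416]
eef_rot: [-0.0, 0.993, 0.121, 0.0]
ft_force: [0.9, -1.0, 0.9]
gripper_width: 0.396
gripper_force: 0.0
t: 34.55
ee_pos: [0.4515, 0.1649, 0.1999]
eef_rot: [0.0, 0.993, 0.12, 0.0]
ft_force: [-0.4, -0.4, 0.9]
gripper_width: 0.399
gripper_force: 0.0
```

View pics/w7.png

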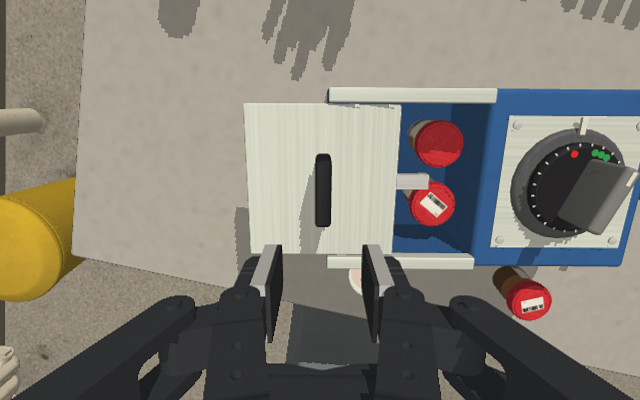

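The hatch bar is at column 322 and the well is open with both cups standing. The robot is clear, so I'll hand in.

```bash
python3 -c "
from cell import ticket
print(ticket.finish_job())"
```

```text
the job is handed in; nothing more can be done
None
```

I dialled the red–yellow–green combination, the dial dropped in and went fully home, and I slid the hatch about 68 mm open with the samples still standing in the well; the job is handed in at about 35 s, and no verdict was shown.

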